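Suction half open, then hold up the dust-box guard

ROBOT

A 7-joint arm with a two-finger parallel gripper is mounted at the origin on the work surface. World frame = base frame: x ahead of the robot, y to its left, z up, the work surface at z = 0. Lengths are in m, angles in rad, forces in N, time in s.
With the tool pointing down it reaches from about 0.425 to 0.925 m from the base axis. Payload 6.8 kg.
Tool frame: the origin (TCP) lies on the centre line of the jaws, within the pads' length; the fingertips stand 8 mm ahead of it and the grasp point (between the pads) lies 11 mm behind it (bot.tips_ahead is the distance from the TCP to the fingertips, in m); z points along the fingers, y is the line along which they close (so a half turn about z gives the same grasp; the last joint's range is limited). The gripper opens to 85 mm and grips with 20 to 120 N. Pads are 22 mm wide; open, the fingers measure 114 mm over their backs; the gripper's body (76 mm by 85 mm) begins 54 mm behind the grasp point. The pads swing forward as they close: fully open they stand 13 mm farther back than shut.
Start: joints at [1.159, 0.477, 0.022, 1.555, -0.011, 1.109, -0.083], TCP at [0.202, -0.644, 0.239] pointing down, gripper open.
Joint ranges: [-2.96, 2.96], [-0.34, 2.1], [-1.41, 1.46], [0.24, 2.44], [-1.37, 4.51], [0.17, 1.92], [-2.96, 2.96]. Speed limits (rad/s): [2.39, 2.39, 3.14, 3.14, 3.14, 3.14, 3.14].

INTERFACE

Orientations are given as a unit quaternion [w, x, y, z].
In Python, from station import bot gives the robot as it stands.
- The arm moves only by the tool send_rows, never from a script. Its argument "deltas" is text: rows parted by semicolons, each of 4 numbers parted by spaces: the shift along the tool's x, y, z in m, then the turn about the tool's z in degrees. In form: x y z spin; .... A call has 1 to 5 rows; each row is the pose to reach, as a shift and turn from the pose commanded when the call began, along the tool's axes at that moment; what a row does not reach only later rows make up. A row lasts 1/10 s, in which the tool goes at most 50 mm and 8.59 degrees, less where a joint would pass 70% of its speed; a pose out of reach is approached as far as the arm can. A call with a gripper value outside its range is refused whole. "claw" is the opening, from 0 (shut) to 1 (fully open), set as the call begins (left out, the last holds). The fingers move at their own pace and stop on an object; "force" is the grip in N (left out, the last holds). Time passes only in rows, so rows that repeat a pose let the fingers close. It gives the time, the measured TCP pose, the force, the opening and the grip force at its end, in the units of the state.
- bot.get_obs(): the state, without advancing time (a new reading comes with each control period).
- bot.read_camera(name): name is "scene" or "side" or "wrist"; returns a dict with "img" (420x560x3 uint8, red, green, blue), "depth" (420x560 float32, m along the optical axis (not along the pixel's ray), 0 where there is no reading), "fx", "fy", "cx", "cy" (pixels), "dist_coeffs" ([k1, k2, p1, p2, k3] as OpenCV has them; the pictures are not rectified), "camera_from_world" (4x4, takes a point from world to camera coordinates). Camera axes: x right, y up, looking along -z (the intrinsics and any distortion apply to the point x, -y, -z); pixel columns grow to the right and rows downward; lengths in m; the calibration is good to about 2 mm. A picture is of the moment at which its call begins.
- bot.hand_in(): hands the job in; it is judged then, once.
Trained networks look in a picture, given as the dict that the camera call returned (one of the last four; its "shot" number tells which), for a name from the list of things; names that differ only in an ending like _2 or _b are one class to them, and where a whole thing is asked for, a point or a joint stands for the part that bears it (a point fixed in the world has none). Each returns a list of dicts, best first, with "confidence" (0 to 1); they miss things now and then, are a little off and sometimes report something else, mostly with a low value. They report only what shows in the picture. A call takes as long as a camera call.
- bot.masks_of(picture, query): "mask" (420x560 bool, what is visible of it).
- bot.landmark_of(picture, query): "xyz" ([x, y, z] in m, in world coordinates, good to about 4 mm: a listed point, or the origin of a listed thing).
The state is a dict: "t": time; "q": joint angles; "joint_vel": joint speeds; "joint_torque": joint torques, N m; "eef_pos": TCP position; "tool_rot": TCP orientation; "contact_force": force on the tool from outside, world axes, zero at the start; "torque": the same for the moment, N m; "gripper_width": opening from 0.0 (shut) to 1.0 (fully open); "grasp_force": force on a finger pad.
Only numpy, scipy, OpenCV 4.12 (cv2) and the standard library are available. Lean on these libraries where they do the work, as an engineer would, in place of code of your own. Each camera call takes 0.05 s, during which the arm holds its last target. There are 200 camera calls.

TASK

An aligner on its model is waiting in the dust box to be trimmed: first, with the guard still shut, turn the suction valve's lever to half open (45 degrees). Then lift the box's hinged guard with the gripper and hold it steady, 50 degrees up from shut, so that a hand can reach in; it falls shut if let go, so the program finishes while still holding it there. Leave the other things on the desk where they are.

Things in the scene. Friction and masses are not known exactly. Their poses are not given: they have to be found in the camera images.
- dust_box: grey dust box fixed to the desk, open-topped, 210 mm deep (its x) x 220 mm wide (its y) x 115 mm high, two dark round arm holes in its front; origin at the centre of its underside, x points from its front to its hinge side, z up. Its top is closed by the guard.
- guard_hinge (a point): middle of the guard's hinge line, on the box's far (+x) top edge, 115 mm above the desk; the line runs along the box's y
- guard_handle (a point): middle of the guard's handle: a round black bar 12 mm thick, 120 mm long along the box's y, carried on two posts at its ends, 45 mm above the guard's underside (31 mm free between bar and plate). Shut, it lies 190 mm in front of the hinge line and 45 mm above it; it swings round the hinge with the guard, so the bar turns as the guard rises.
- guard (a joint): the guard's angle (rad): 0 shut and level, grows as its front edge rises, stop at 1.3; 50 degrees = 0.873. An aluminium-framed clear plate 225 x 232 x 8 mm (front edge 220 mm from the hinge line, 10 mm beyond the box front), about 0.6 kg, free hinge: its weight shuts it from any angle as soon as it is let go.
- valve_base: suction ball valve: a steel pipe bow (26 mm thick, 110 mm between its legs, top 73 mm above the desk) fixed to the desk, brass valve in its middle; stands left or right of the box. Origin on the desk under the valve stem, which is the lever's vertical turning axis; the pipe runs along its y; at joint value 0 the lever points along its -x.
- lever_grip (a point): point on the lever 70 mm from its turning axis, half-way up the bar, 120 mm above the desk. The lever is a steel bar 14 mm wide, 18 mm high, ending 95 mm from the axis; at least 25 mm free beneath it.
- valve_lever (a joint): lever angle (rad): 0 closed (lever crosswise to the pipe), grows clockwise seen from above (lever swings from the base's -x to its +y), pi/2 fully open (lever along the pipe); half open = 0.785. Stays where it is left; about 2 N at the grip point turns it.
- console: grey handpiece console fixed to the desk, 110 x 130 x 100 mm, black handpiece lying in a cradle on top; stands on the side of the box where the valve is not. Not to be used.
- mirror: bystander, loose: dental mirror lying on the desk, a thin steel rod 150 mm long with a 24 mm round head; origin at the centre of its underside
- case: bystander, loose: white plastic aligner case, 75 x 65 x 28 mm; origin at the centre of its underside
- paste_jar: bystander, loose: small jar, 48 mm across, 45 mm high; origin at the centre of its underside
- spray: bystander, loose: bottle, 56 mm across, 130 mm high; origin at the centre of its underside
- cup: bystander, loose: open steel cup, 70 mm across, 80 mm high; origin at the centre of its underside
- cast: bystander, loose: plaster dental cast, 60 x 65 x 30 mm, horseshoe on top; origin at the centre of its underside
- bur_jar: bystander, loose: small jar with black cap, 44 mm across, 60 mm high; origin at the centre of its underside

How it is judged:
By the outcome, as a careful person would: the job done as asked, in the order asked, and still so for the second after the job is handed in, while the arm keeps its last pose, push and grip.
It also fails if it takes over 48 s, if anything falls off the work surface, if the arm or the gripper's body presses on something with over 40 N, if the wrist force passes 120 N, or if a joint passes its speed limit or range.

## Working session

There is one attempt and no reset: what is moved stays moved. The work goes in short steps, Python scripts to look and compute and a tool call to move; the robot and the scene stay as the last step left them, time stands still between calls to the robot, and variables do not carry over. Pictures are saved under pics/ and viewed, at most 10 in all, crops included, and the job is handed in when it is done.

Besides the shell and the picture viewer there is one more tool, called after "Emit:" as name(argument=value, ...) on one line, values as JSON. send_rows: Moves the arm, as the interface text tells. Its arguments: {"type":"object","properties":{"deltas":{"type":"string"},"claw":{"type":"number"},"force":{"type":"number"}},"required":["deltas"]}

```bash
mkdir -p pics; cat > h.py <<'E'
import numpy as np, cv2
from station import bot
E
python3 - <<'E'
from h import *
o=bot.get_obs();print(o)
for n in ["scene","side"]:
    p=bot.read_camera(n);cv2.imwrite(f"pics/{n}0.png",p["img"][:,:,::-1])
    for q in ["dust_box","guard_hinge","guard_handle","valve_base","lever_grip","console","mirror","case","paste_jar","spray","cup","cast","bur_jar"]:
        r=bot.landmark_of(p,q)
        print(n,q,[(np.round(d["xyz"],3).tolist(),round(d["confidence"],2)) for d in r[:2]])
E
```

```text
{'t': 0.0, 'q': array([ 1.15889957,  0.47780933,  0.02234648,  1.55643279, -0.01151688,
        1.10929911, -0.08308526]), 'joint_vel': array([ 0.00044711, -0.00121628, -0.00098244,  0.00050265,  0.00125316,
        0.00052388,  0.00098408]), 'joint_torque': array([ 1.15183325e-04, -5.96452439e+01,  1.60805516e+00, -2.81201380e+01,
        1.24207433e-02,  9.40084748e-03,  4.13057091e-05]), 'eef_pos': array([ 0.20174107, -0.64355101,  0.23832752]), 'tool_rot': array([-8.88329515e-04,  9.88483456e-01,  1.51326235e-01, -1.98470641e-04]), 'contact_force': array([ 0.02271225, -0.05810267,  0.22349177]), 'torque': array([-0.05542616, -0.01046395,  0.04691573]), 'grasp_force': 0.0, 'gripper_width': 1.0012298365333046}
scene dust_box []
scene guard_hinge [([0.707, -0.023, 0.116], 0.68)]
scene guard_handle [([0.515, -0.014, 0.16], 0.57)]
scene valve_base [([0.705, -0.024, 0.118], 0.59), ([0.573, -0.314, 0.001], 0.57)]
scene lever_grip [([0.511, -0.279, 0.12], 0.68)]
scene console [([0.53, 0.299, -0.001], 0.64)]
scene mirror []
scene case [([0.363, 0.194, -0.0], 0.57), ([0.53, 0.3, 0.0], 0.49)]
scene paste_jar [([0.398, -0.08, -0.001], 0.52)]
scene spray [([0.732, -0.271, -0.004], 0.83)]
scene cup [([0.708, 0.282, 0.002], 0.93), ([0.513, -0.28, 0.121], 0.21)]
scene cast []
scene bur_jar [([0.675, -0.434, -0.004], 0.69)]
side dust_box [([0.603, -0.017, -0.004], 0.62)]
side guard_hinge [([0.707, -0.029, 0.114], 0.91)]
side guard_handle [([0.516, -0.008, 0.156], 0.86)]
side valve_base [([0.565, -0.315, -0.0], 0.91)]
side lever_grip [([0.514, -0.277, 0.116], 0.67)]
side console [([0.533, 0.295, 0.001], 0.75)]
side mirror [([0.402, 0.059, -0.003], 0.58)]
side case []
side paste_jar [([0.404, -0.081, -0.003], 0.94)]
side spray [([0.729, -0.268, -0.002], 0.9)]
side cup []
side cast [([0.366, -0.199, 0.002], 0.86)]
side bur_jar [([0.677, -0.432, 0.002], 0.66), ([0.36, 0.199, -0.002], 0.17)]
```

View pics/scene0.png

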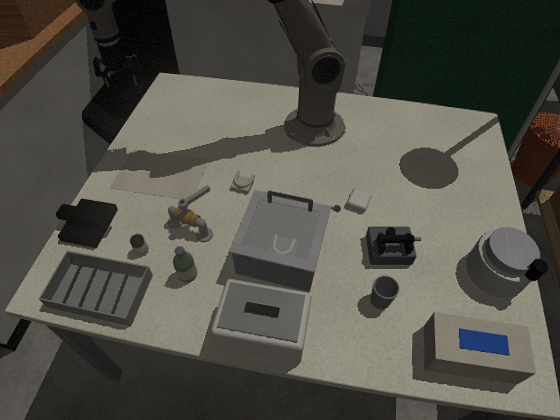

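View pics/side0.png

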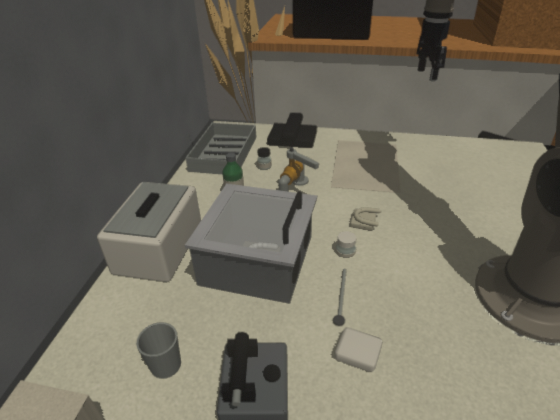

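The scene view looks back toward the robot. The box with its handle is in the middle at about (280,230), and the valve is at (190,215) with its lever pointing to the robot's side. The console is at (390,245) and the cup at (384,292). The network points fit the given heights. Next I measure the pipe and lever directions.

```bash
cat >> h.py <<'E'
def cloud(p,m):
    v,u=np.nonzero(m&(p["depth"]>0)); d=p["depth"][v,u]
    K=np.array([[p["fx"],0,p["cx"]],[0,p["fy"],p["cy"]],[0,0,1.]])
    n=cv2.undistortPoints(np.c_[u,v].astype(np.float64)[:,None],K,np.array(p["dist_coeffs"],float))[:,0]
    c=np.c_[n[:,0]*d,-n[:,1]*d,-d,np.ones(len(d))]
    return (np.linalg.inv(p["camera_from_world"])@c.T).T[:,:3]
def line(P):
    c=P[:,:2].mean(0);w=np.linalg.svd(P[:,:2]-c,full_matrices=False)
    return c.round(4),round(np.degrees(np.arctan2(w[2][0,1],w[2][0,0]))%180,1),len(P)
def yaw():
    w,x,y,z=bot.get_obs()["tool_rot"]; return np.degrees(2*np.arctan2(y,x))
def go(xyz,yawdeg):
    "delta rows to TCP target with tool-x at world angle yawdeg"
    from scipy.spatial.transform import Rotation as R
    o=bot.get_obs(); w,x,y,z=o["tool_rot"]; r=R.from_quat([x,y,z,w])
    s=(yaw()-yawdeg+90)%180-90
    print("d",r.inv().apply(np.array(xyz)-o["eef_pos"]).round(4),"spin",round(s,1),"yaw",round(yaw(),1))
E
python3 - <<'E'
from h import *
for n in ["scene","side"]:
    p=bot.read_camera(n)
    for q in ["valve_base","valve_lever","guard","guard_handle"]:
        for r in bot.masks_of(p,q)[:2]:
            P=cloud(p,r["mask"])
            print(n,q,round(r["confidence"],2),len(P),P.min(0).round(3),P.max(0).round(3))
            if "valve" in q:
                for a,b in [(.01,.045),(.045,.08),(.108,.135)]:
                    Q=P[(P[:,2]>a)&(P[:,2]<b)]
                    if len(Q)>5: print(a,b,line(Q))
            else:
                Q=P[(P[:,2]>.15)&(P[:,2]<.175)]
                if len(Q)>5: print("bar",line(Q))
go([.5,-.28,.25],56)
E
```

```text
scene valve_base 0.81 1034 [ 0.419 -0.407 -0.006] [ 0.613 -0.24   0.139]
0.01 0.045 (array([ 0.5833, -0.3007]), np.float64(75.8), 93)
0.045 0.08 (array([ 0.5798, -0.3116]), np.float64(75.6), 410)
0.108 0.135 (array([ 0.545 , -0.2943]), np.float64(145.6), 254)
scene valve_lever 0.68 262 [ 0.429 -0.391 -0.004] [ 0.587 -0.259  0.139]
0.108 0.135 (array([ 0.545 , -0.2944]), np.float64(145.2), 247)
scene valve_lever 0.35 360 [ 0.316 -0.239 -0.007] [ 0.401 -0.163  0.031]
0.01 0.045 (array([ 0.3677, -0.1975]), np.float64(92.4), 285)
scene guard 0.94 5675 [ 0.371 -0.161 -0.009] [0.72  0.109 0.168]
bar (array([ 0.5218, -0.0111]), np.float64(85.6), 195)
scene guard_handle 0.79 5705 [ 0.378 -0.175 -0.003] [0.721 0.107 0.168]
bar (array([ 0.5216, -0.0124]), np.float64(85.4), 199)
side valve_base 0.8 856 [ 0.49  -0.552 -0.003] [ 0.61  -0.249  0.137]
0.01 0.045 (array([ 0.5576, -0.3261]), np.float64(71.9), 61)
0.045 0.08 (array([ 0.5668, -0.2928]), np.float64(68.1), 360)
0.108 0.135 (array([ 0.537 , -0.2889]), np.float64(145.9), 261)
side valve_lever 0.83 274 [ 0.49  -0.327  0.11 ] [ 0.579 -0.256  0.137]
0.108 0.135 (array([ 0.5355, -0.2879]), np.float64(146.2), 268)
side guard 0.74 7324 [ 0.477 -0.312 -0.003] [0.718 0.107 0.167]
bar (array([ 5.151e-01, -1.000e-04]), np.float64(85.5), 260)
side guard_handle 0.95 7416 [ 0.477 -0.318 -0.003] [0.782 0.107 0.167]
bar (array([0.5152, 0.0008]), np.float64(85.5), 257)
d [ 0.3933 -0.2583 -0.0107] spin -38.6 yaw 17.4
```

```bash
python3 - <<'E'
from h import *
go([.50,-.28,.32],60)
E
```

```text
d [ 0.3933 -0.2583 -0.0807] spin -42.6 yaw 17.4
```

Emit:
send_rows(deltas="0 0 -0.05 0; 0.1 -0.06 -0.08 -9; 0.2 -0.13 -0.08 -18; 0.3 -0.2 -0.08 -27; 0.393 -0.258 -0.08 -35")

```text
t: 2.4
eef_pos: [0.329, -0.4898, 0.3111]
tool_rot: [0.001, 0.898, 0.439, 0.0]
contact_force: [1.6, 0.3, 0.1]
gripper_width: 1.0
grasp_force: 0.0
```

Emit:
send_rows(deltas="0 0 0 -1; 0 0 0 -1; 0 0 0 -1; 0 0 0 -1; 0 0 0 -1")

```text
t: 2.9
eef_pos: [0.3269, -0.4923, 0.3102]
tool_rot: [-0.0, 0.896, 0.443, -0.0]
contact_force: [-0.9, -0.8, -0.5]
gripper_width: 0.998
grasp_force: 0.0
```

```bash
python3 - <<'E'
from h import *
go([.50,-.28,.32],60)
p=bot.read_camera("wrist");cv2.imwrite("pics/w1.png",p["img"][:,:,::-1])
print(np.linalg.inv(p["camera_from_world"])[:3].round(3))
for q in ["valve_base","lever_grip"]:
    print(q,[(np.round(d["xyz"],3).tolist(),round(d["confidence"],2)) for d in bot.landmark_of(p,q)[:2]])
for q in ["valve_base","valve_lever"]:
    for r in bot.masks_of(p,q)[:2]:
        P=cloud(p,r["mask"]);print(q,round(r["confidence"],2),len(P),P.min(0).round(3),P.max(0).round(3))
        for a,b in [(.01,.04),(.04,.06),(.06,.078),(.108,.135)]:
            Q=P[(P[:,2]>a)&(P[:,2]<b)]
            if len(Q)>5: print(a,b,line(Q))
E
```

```text
d [ 0.2738  0.0086 -0.0099] spin -7.4 yaw 52.6
[[ 0.794  0.58   0.181  0.373]
 [-0.608  0.759  0.235 -0.433]
 [-0.001 -0.296  0.955  0.444]]
valve_base []
lever_grip []
valve_base 0.52 115 [ 0.53  -0.396 -0.002] [ 0.554 -0.377  0.007]
```

View pics/w1.png

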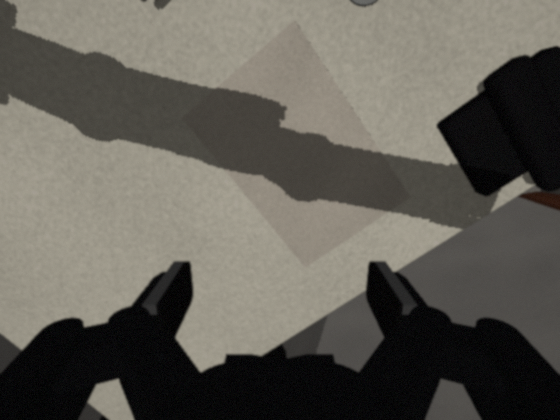

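The wrist view shows only bare desk and a paper sheet at (295,140), because the row speed limited the travel. I carry on to the valve.

Emit:
send_rows(deltas="0.05 0.005 -0.005 0; 0.1 0.01 -0.01 0; 0.15 0.01 -0.015 0; 0.2 0.01 -0.02 0; 0.23 0.01 -0.02 0")

```text
t: 3.65
eef_pos: [0.4779, -0.3104, 0.3315]
tool_rot: [0.0, 0.895, 0.446, 0.001]
contact_force: [1.1, -0.9, -0.3]
gripper_width: 1.001
grasp_force: 0.0
```

Emit:
send_rows(deltas="0.02 0 0 0; 0.04 0 0 0; 0.05 0 0 0; 0.05 0 0 0; 0.05 0 0 0")

```text
t: 4.15
eef_pos: [0.5048, -0.2754, 0.3304]
tool_rot: [0.0, 0.896, 0.444, -0.0]
contact_force: [-0.9, -0.3, -0.2]
gripper_width: 1.005
grasp_force: 0.0
```

```bash
python3 - <<'E'
from h import *
go([.50,-.31,.32],60)
p=bot.read_camera("wrist");cv2.imwrite("pics/w2.png",p["img"][:,:,::-1])
for q in ["valve_base","lever_grip"]:
    print(q,[(np.round(d["xyz"],3).tolist(),round(d["confidence"],2)) for d in bot.landmark_of(p,q)[:2]])
for q in ["valve_base","valve_lever"]:
    for r in bot.masks_of(p,q)[:2]:
        P=cloud(p,r["mask"]);print(q,round(r["confidence"],2),len(P),P.min(0).round(3),P.max(0).round(3))
        for a,b in [(.01,.04),(.04,.06),(.06,.078),(.108,.135)]:
            Q=P[(P[:,2]>a)&(P[:,2]<b)]
            if len(Q)>5: print(a,b,line(Q))
E
```

```text
d [-0.0304  0.0172  0.0104] spin -7.3 yaw 52.7
valve_base [([0.568, -0.317, -0.004], 0.95)]
lever_grip [([0.516, -0.277, 0.123], 0.59)]
valve_base 0.87 4084 [ 0.468 -0.41  -0.003] [ 0.611 -0.239  0.138]
0.01 0.04 (array([ 0.575 , -0.2698]), np.float64(70.8), 47)
0.04 0.06 (array([ 0.5691, -0.2894]), np.float64(69.4), 66)
0.06 0.078 (array([ 0.5715, -0.3077]), np.float64(73.1), 1599)
0.108 0.135 (array([ 0.5404, -0.2942]), np.float64(144.6), 1395)
valve_lever 0.96 1360 [ 0.492 -0.33   0.083] [ 0.584 -0.258  0.138]
0.108 0.135 (array([ 0.5404, -0.2938]), np.float64(144.6), 1302)
```

View pics/w2.png

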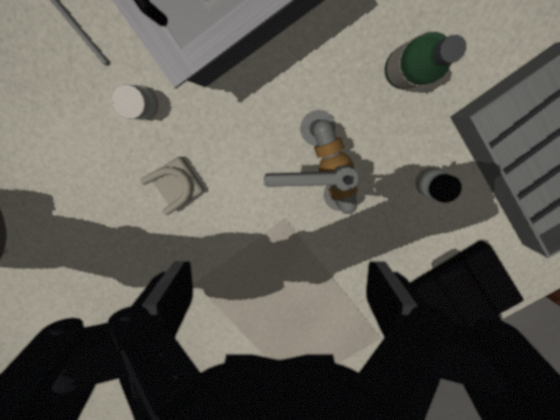

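The wrist view shows the lever running from (268,180) to (345,180) and the pipe from flange (318,127) to (344,198). So the lever is already partly open. I'll refine the pipe direction.

```bash
python3 - <<'E'
from h import *
for n in ["wrist","scene","side"]:
    p=bot.read_camera(n)
    m=bot.masks_of(p,"valve_base")[0]["mask"]
    P=cloud(p,m);st=np.array([.567,-.316])
    for z0,z1 in [(.055,.08),(.066,.08),(.07,.08)]:
        Q=P[(P[:,2]>z0)&(P[:,2]<z1)&(np.linalg.norm(P[:,:2]-st,axis=1)<.075)]
        if len(Q)>10:
            r=cv2.minAreaRect((Q[:,:2]*1000).astype(np.float32))
            print(n,z0,line(Q),"rect",np.round(r[0],1),np.round(r[1],1),round(r[2],1))
    # ends of the pipe: per end, mean of points along pipe
    u=np.array([np.cos(1.26),np.sin(1.26)]);w=np.array([-u[1],u[0]])
    Q=P[(P[:,2]>.03)&(P[:,2]<.078)];s=(Q[:,:2]-st)@u;t=(Q[:,:2]-st)@w
    for a in np.arange(-.07,.07,.014):
        k=(s>a)&(s<a+.014)
        if k.sum()>4: print(round(a+.007,3),k.sum(),"t",np.percentile(t[k],[3,50,97]).round(4),"zmax",Q[k,2].max().round(3))
E
```

```text
Traceback (most recent call last):
IndexError: list index out of range
```

```bash
python3 - <<'E'
from h import *
for n in ["wrist","scene","side"]:
    p=bot.read_camera(n)
    r=bot.masks_of(p,"valve_base")
    m=r[0]["mask"] if r else np.ones((420,560),bool)
    P=cloud(p,m);st=np.array([.567,-.316])
    P=P[(P[:,2]>.03)&(P[:,2]<.08)&(np.linalg.norm(P[:,:2]-st,axis=1)<.085)]
    print(n,len(r))
    for z0 in [.055,.066,.07]:
        Q=P[(P[:,2]>z0)]
        if len(Q)>10: print(z0,line(Q))
    u=np.array([np.cos(1.26),np.sin(1.26)]);w=np.array([-u[1],u[0]])
    s=(P[:,:2]-st)@u;t=(P[:,:2]-st)@w
    for a in np.arange(-.077,.077,.014):
        k=(s>a)&(s<a+.014)
        if k.sum()>4: print(round(a+.007,3),k.sum(),"t",np.percentile(t[k],[3,50,97]).round(4),"zmax",P[k,2].max().round(3))
E
```

```text
wrist 1
0.055 (array([ 0.5716, -0.3072]), np.float64(73.0), 1726)
0.066 (array([ 0.5719, -0.3085]), np.float64(73.3), 1480)
0.07 (array([ 0.572, -0.309]), np.float64(73.1), 1069)
-0.07 10 t [-0.0076 -0.0016  0.0034] zmax 0.069
-0.056 162 t [-0.0161 -0.0026  0.0078] zmax 0.073
-0.042 172 t [-0.017  -0.003   0.0125] zmax 0.079
-0.028 192 t [-0.0202  0.0039  0.0136] zmax 0.079
-0.014 9 t [0.0055 0.0076 0.011 ] zmax 0.073
-0.0 69 t [-0.0257 -0.0181  0.0184] zmax 0.08
0.014 322 t [-0.0212 -0.0014  0.0162] zmax 0.08
0.028 275 t [-0.0187 -0.0007  0.015 ] zmax 0.079
0.042 269 t [-0.0176 -0.0011  0.0133] zmax 0.079
0.056 236 t [-0.0127  0.0006  0.0108] zmax 0.074
0.07 61 t [-0.0084  0.0001  0.0071] zmax 0.069
scene 1
0.055 (array([ 0.579 , -0.3128]), np.float64(75.7), 379)
0.066 (array([ 0.5771, -0.313 ]), np.float64(74.9), 284)
0.07 (array([ 0.5755, -0.315 ]), np.float64(74.9), 188)
-0.056 37 t [-0.0196 -0.0144 -0.0021] zmax 0.074
-0.042 36 t [-0.0218 -0.0145  0.0038] zmax 0.078
-0.028 58 t [-0.024  -0.0156  0.0012] zmax 0.08
-0.014 20 t [-0.023  -0.0136 -0.0026] zmax 0.08
-0.0 38 t [-0.0262
[... 213 characters left out ...]
0.072
0.07 28 t [-0.011  -0.0052  0.0027] zmax 0.07
side 2
0.055 (array([ 0.5673, -0.2949]), np.float64(67.6), 328)
0.066 (array([ 0.5687, -0.2976]), np.float64(68.1), 221)
0.07 (array([ 0.5684, -0.3011]), np.float64(68.6), 168)
-0.056 17 t [0.0067 0.0092 0.0099] zmax 0.065
-0.042 14 t [-0.005   0.0079  0.0162] zmax 0.079
-0.028 45 t [-0.0041  0.0095  0.0159] zmax 0.079
-0.014 5 t [0.0069 0.0143 0.02  ] zmax 0.079
-0.0 38 t [-0.0185  0.0172  0.0217] zmax 0.08
0.014 69 t [-0.0149  0.0115  0.0206] zmax 0.08
0.028 45 t [-0.011   0.0102  0.0176] zmax 0.08
0.042 65 t [-0.0168  0.0067  0.0162] zmax 0.079
0.056 63 t [-0.0087  0.009   0.0128] zmax 0.073
0.07 52 t [-0.0063  0.0019  0.009 ] zmax 0.069
```

Pipe ≈73°, so the closed lever would point at 163° and half open is 118°. The lever is now at about 145°, so it must turn 27° clockwise. I turn the tool to match the lever first, while still high.

```bash
python3 - <<'E'
from h import *
print(bot.get_obs()["q"].round(2));go([.511,-.273,.2],145)
E
```

```text
[ 0.64  0.26 -0.31  1.67  0.08  1.23 -0.34]
d [0.0045 0.0037 0.1305] spin 87.8 yaw 52.8
```

Emit:
send_rows(deltas="0 0 0.03 -8.5; 0 0 0.06 -17; 0 0 0.08 -25.5; 0 0 0.1 -34; 0 0 0.12 -42.5", claw=0.5)

```text
t: 5.3
eef_pos: [0.5054, -0.2744, 0.2097]
tool_rot: [0.0, 0.671, 0.741, 0.0]
contact_force: [-0.0, -0.3, -0.0]
gripper_width: 0.502
grasp_force: 0.0
```

Emit:
send_rows(deltas="0 0 0 -8.5; 0 0 0 -17; 0 0 0 -25.5; 0 0 0 -34; 0 0 0 -42.5")

```text
t: 5.8
eef_pos: [0.5054, -0.2744, 0.2104]
tool_rot: [0.0, 0.357, 0.934, 0.0]
contact_force: [-0.1, 0.4, -0.6]
gripper_width: 0.496
grasp_force: 0.0
```

```bash
python3 - <<'E'
from h import *
print(bot.get_obs()["q"].round(2),bot.get_obs()["eef_pos"]);go([.511,-.273,.107],145)
E
```

```text
[ 0.84  0.4  -0.57  1.8   0.25  1.01  1.01] [ 0.50540852 -0.27444519  0.21044814]
d [-0.0032  0.0048  0.1034] spin -6.9 yaw 138.1
```

Emit:
send_rows(deltas="-0.003 0.005 0.02 -7; -0.003 0.005 0.045 -7; -0.003 0.005 0.07 -7; -0.003 0.005 0.09 -7; -0.003 0.005 0.103 -7")

```text
t: 6.3
eef_pos: [0.5103, -0.2726, 0.1059]
tool_rot: [-0.001, 0.303, 0.953, 0.0]
contact_force: [0.0, -0.4, 0.4]
gripper_width: 0.499
grasp_force: 0.0
```

Emit:
send_rows(deltas="0 0 0 0; 0 0 0 0; 0 0 0 0; 0 0 0 0; 0 0 0 0", claw=0, force=20)

```text
t: 6.8
eef_pos: [0.5107, -0.2734, 0.1079]
tool_rot: [0.0, 0.303, 0.953, -0.0]
contact_force: [-3.0, -2.2, -0.3]
gripper_width: 0.161
grasp_force: 19.7
```

```bash
python3 - <<'E'
from h import *
o=bot.get_obs();print(o["eef_pos"],o["contact_force"],o["gripper_width"],o["grasp_force"],yaw())
st=np.array([.568,-.3145]);d=o["eef_pos"][:2]-st;print("r",np.linalg.norm(d),"ang",np.degrees(np.arctan2(d[1],d[0])))
for a in [-9,-18,-27]:
    c,s=np.cos(np.radians(a)),np.sin(np.radians(a))
    go([*(st+np.array([[c,-s],[s,c]])@d),o["eef_pos"][2]],yaw()+a)
E
```

```text
[ 0.5107061  -0.27342197  0.10793769] [-2.97159745 -2.223254   -0.26339588] 0.1607560037844064 19.724166691303253 144.72649226449494
r 0.07049819427049552 ang 144.3605973379593
d [-0.0009  0.011  -0.    ] spin 9.0 yaw 144.7
d [-0.0036  0.0218 -0.    ] spin 18.0 yaw 144.7
d [-0.0079  0.032  -0.    ] spin 27.0 yaw 144.7
```

Emit:
send_rows(deltas="-0.0003 0.0066 0 5.4; -0.0012 0.0132 0 10.8; -0.0028 0.0196 0 16.2; -0.005 0.026 0 21.6; -0.0077 0.032 0 27")

```text
t: 7.3
eef_pos: [0.5361, -0.2521, 0.108]
tool_rot: [0.001, 0.518, 0.855, -0.0]
contact_force: [-0.5, -4.6, -4.3]
gripper_width: 0.156
grasp_force: 19.4
```

Emit:
send_rows(deltas="0 0 0 0; 0 0 0 0; 0 0 0 0")

```text
t: 7.6
eef_pos: [0.5362, -0.252, 0.108]
tool_rot: [0.001, 0.517, 0.856, -0.0]
contact_force: [2.0, -4.1, -2.4]
gripper_width: 0.162
grasp_force: 21.5
```

```bash
python3 - <<'E'
from h import *
o=bot.get_obs();print(o["eef_pos"],o["contact_force"],yaw())
for n in ["scene","side"]:
    p=bot.read_camera(n)
    for r in bot.masks_of(p,"valve_lever")[:1]:
        P=cloud(p,r["mask"]);Q=P[(P[:,2]>.108)&(P[:,2]<.135)]
        if len(Q)>5:print(n,r["confidence"],line(Q))
    print([(np.round(d["xyz"],3).tolist(),round(d["confidence"],2)) for d in bot.landmark_of(p,"lever_grip")[:2]])
E
```

```text
[ 0.53623163 -0.25199092  0.10797241] [ 2.0354784  -4.11814579 -2.44739989] 117.78830609114958
scene 0.58 (array([ 0.5654, -0.2967]), np.float64(119.8), 186)
[([0.54, -0.257, 0.124], 0.77), ([0.571, -0.315, 0.004], 0.63)]
side 0.57 (array([ 0.5329, -0.2459]), np.float64(121.1), 72)
[([0.537, -0.254, 0.117], 0.42)]
```

Emit:
send_rows(deltas="0 0 0 0; 0 0 0 0; 0 0 0 0; 0 0 -0.03 0; 0 0 -0.06 0", claw=0.5)

```text
t: 8.4
eef_pos: [0.5351, -0.25, 0.1674]
tool_rot: [-0.001, 0.516, 0.856, 0.0]
contact_force: [-0.3, -0.2, -0.4]
gripper_width: 0.5
grasp_force: 0.0
```

Emit:
send_rows(deltas="-0.01 0 -0.05 0; -0.02 0 -0.1 0; -0.03 0 -0.14 0; -0.04 0 -0.17 0; -0.04 0 -0.17 0")

```text
t: 8.9
eef_pos: [0.5567, -0.2877, 0.3428]
tool_rot: [0.004, 0.517, 0.856, 0.001]
contact_force: [0.0, -0.2, -0.1]
gripper_width: 0.498
grasp_force: 0.0
```

```bash
python3 - <<'E'
from h import *
print(yaw(),bot.get_obs()["eef_pos"])
p=bot.read_camera("wrist");cv2.imwrite("pics/w3.png",p["img"][:,:,::-1])
st=np.array([.568,-.315])
P=cloud(p,np.ones((420,560),bool));P=P[np.linalg.norm(P[:,:2]-st,axis=1)<.1]
for n,a,b,rr in [("lever",.108,.14,.1),("pipe",.06,.08,.075)]:
    Q=P[(P[:,2]>a)&(P[:,2]<b)&(np.linalg.norm(P[:,:2]-st,axis=1)<rr)];print(n,line(Q) if len(Q)>5 else len(Q))
Q=P[(P[:,2]>.108)&(P[:,2]<.14)&(np.linalg.norm(P[:,:2]-st,axis=1)>.025)]
if len(Q)>5:print("arm only",line(Q))
for q in ["lever_grip","valve_base"]: print([(np.round(d["xyz"],3).tolist(),round(d["confidence"],2)) for d in bot.landmark_of(p,q)[:2]])
E
```

```text
117.7363010349199 [ 0.55673658 -0.28770027  0.34282355]
lever (array([ 0.552 , -0.2829]), np.float64(117.1), 1253)
pipe (array([ 0.5687, -0.3111]), np.float64(72.1), 1501)
arm only (array([ 0.5412, -0.2618]), np.float64(116.5), 723)
[([0.54, -0.256, 0.125], 0.85)]
[([0.568, -0.318, -0.006], 0.57)]
```

View pics/w3.png

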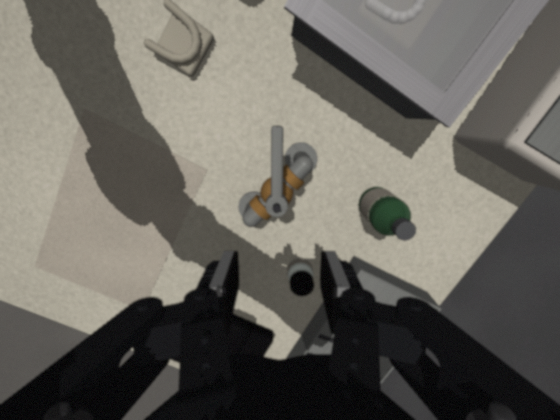

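The picture shows the lever (277,125)–(277,205) at 45° to the pipe (247,210)–(303,160). The measured angles are 117.1° and 72.1°, so it is half open. Next is the handle.

```bash
python3 - <<'E'
from h import *
go([.516,-.011,.27],85.5)
E
```

```text
d [0.2605 0.0947 0.0668] spin 32.3 yaw 117.8
```

Emit:
send_rows(deltas="0.05 0.02 0 8; 0.1 0.04 0.02 16; 0.15 0.06 0.03 24; 0.2 0.08 0.05 32; 0.26 0.092 0.07 32", claw=0.6)

```text
t: 9.55
eef_pos: [0.5217, -0.046, 0.2774]
tool_rot: [-0.001, 0.734, 0.68, -0.001]
contact_force: [0.9, 0.5, -0.7]
gripper_width: 0.603
grasp_force: 0.0
```

```bash
python3 - <<'E'
from h import *
go([.516,-.011,.27],85.5);print(bot.get_obs()["q"].round(2))
E
```

```text
d [ 0.0345 -0.0083  0.0075] spin 0.1 yaw 85.6
[ 0.41  0.23 -0.52  1.84  0.13  1.1  -0.23]
```

Emit:
send_rows(deltas="0.02 -0.005 0 0; 0.034 -0.007 0 0; 0.034 -0.007 0 0")

```text
t: 9.85
eef_pos: [0.5181, -0.0122, 0.2788]
tool_rot: [-0.001, 0.731, 0.682, -0.0]
contact_force: [-0.4, 0.0, -0.5]
gripper_width: 0.597
grasp_force: 0.0
```

```bash
python3 - <<'E'
from h import *
p=bot.read_camera("wrist");cv2.imwrite("pics/w4.png",p["img"][:,:,::-1])
P=cloud(p,np.ones((420,560),bool))
Q=P[(P[:,2]>.154)&(P[:,2]<.175)&(abs(P[:,0]-.516)<.03)&(P[:,1]>-.09)&(P[:,1]<.08)]
print("bar",line(Q),Q.min(0),Q.max(0))
for q in ["guard_handle","guard_hinge"]: print([(np.round(d["xyz"],3).tolist(),round(d["confidence"],2)) for d in bot.landmark_of(p,q)[:2]])
go([.516,-.011,.149],85.5)
E
```

```text
bar (array([ 0.5175, -0.0065]), np.float64(85.5), 1900) [ 0.50688039 -0.07678795  0.15654243] [0.52722746 0.0537117  0.16738341]
[([0.514, -0.016, 0.159], 0.95)]
[([0.705, -0.026, 0.116], 0.82), ([0.673, -0.435, -0.002], 0.25)]
d [ 0.0048 -0.0032  0.1302] spin 0.1 yaw 85.6
```

View pics/w4.png

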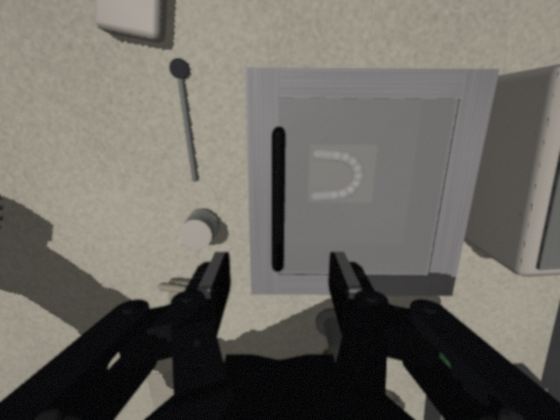

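The bar is clearly visible from (279,130) to (278,268), between the jaws' line and the paste jar. Measured centre is (0.517, −0.0115), which matches the network. I go down.

Emit:
send_rows(deltas="0.001 -0.001 0.03 0; 0.001 -0.001 0.06 0; 0.001 -0.001 0.09 0; 0.001 -0.001 0.115 0; 0.001 -0.001 0.13 0")

```text
t: 10.5
eef_pos: [0.5169, -0.0153, 0.1472]
tool_rot: [-0.001, 0.734, 0.679, -0.001]
contact_force: [-0.2, -0.1, 0.8]
gripper_width: 0.604
grasp_force: 0.0
```

Emit:
send_rows(deltas="0.001 0 0 0; 0.001 0 0 0; 0.001 0 0 0; 0.001 0 0 0; 0.001 0 0 0", claw=0, force=35)

```text
t: 11.0
eef_pos: [0.5167, -0.0127, 0.1502]
tool_rot: [-0.0, 0.733, 0.68, -0.001]
contact_force: [-5.1, -1.1, 3.7]
gripper_width: 0.125
grasp_force: 34.2
```

```bash
python3 - <<'E'
from h import *
o=bot.get_obs();e=o["eef_pos"];print(e,o["contact_force"],yaw())
h=np.array([.706,-.0265]) ; th=np.radians(85.5-90); u=np.array([np.cos(th),np.sin(th)])
for a in [10,20,30,40,50]:
    r=np.hypot(.19,.045);b=np.arctan2(.045,.19)
    f=.19-r*np.cos(b+np.radians(a)); z=r*np.sin(b+np.radians(a))-.045
    go([*(e[:2]+u*f),e[2]+z],85.6); 
E
```

```text
[ 0.51672587 -0.01268778  0.15020293] [-5.13234686 -1.14178006  3.71213085] 85.73081578442083
d [-0.0001  0.0107 -0.0323] spin 0.1 yaw 85.7
d [-0.0002  0.0268 -0.0623] spin 0.1 yaw 85.7
d [-0.0003  0.0478 -0.089 ] spin 0.1 yaw 85.7
d [-0.0004  0.0732 -0.1117] spin 0.1 yaw 85.7
d [-0.0006  0.1021 -0.1296] spin 0.1 yaw 85.7
```

Emit:
send_rows(deltas="0 0.0017 -0.0066 0; 0 0.0036 -0.0131 0; 0 0.0058 -0.0196 0; 0 0.0082 -0.026 0; 0 0.0107 -0.0323 0")

```text
t: 11.5
eef_pos: [0.5267, -0.0134, 0.182]
tool_rot: [-0.001, 0.733, 0.68, -0.002]
contact_force: [-6.4, -0.5, -1.3]
gripper_width: 0.125
grasp_force: 34.1
```

```bash
python3 - <<'E'
from h import *
o=bot.get_obs();print(o["eef_pos"],o["contact_force"],o["torque"],o["gripper_width"],yaw())
p=bot.read_camera("side")
for q in ["guard_handle"]: print([(np.round(d["xyz"],3).tolist(),round(d["confidence"],2)) for d in bot.landmark_of(p,q)[:2]])
E
```

```text
[ 0.52674347 -0.01343181  0.18195657] [-6.41504446 -0.54745877 -1.31433831] [-0.19959217  1.58525864 -0.03896805] 0.12493927531258209 85.75515617507648
[([0.527, -0.01, 0.191], 0.75)]
```

Emit:
send_rows(deltas="0 0.0028 -0.0062 0; 0 0.0058 -0.0123 0; 0 0.009 -0.0183 0; 0 0.0125 -0.0242 0; 0 0.0161 -0.03 0")

```text
t: 12.1
eef_pos: [0.542, -0.0146, 0.212]
tool_rot: [-0.001, 0.733, 0.68, -0.002]
contact_force: [-10.8, -1.1, 2.0]
gripper_width: 0.121
grasp_force: 34.3
```

Emit:
send_rows(deltas="0 0.0038 -0.0056 0; 0 0.0078 -0.0111 0; 0 0.012 -0.0164 0; 0 0.0164 -0.0216 0; 0 0.021 -0.0267 0")

```text
t: 12.6
eef_pos: [0.5621, -0.0162, 0.2392]
tool_rot: [-0.002, 0.733, 0.68, -0.003]
contact_force: [-15.2, -2.1, 7.5]
gripper_width: 0.125
grasp_force: 34.3
```

Emit:
send_rows(deltas="0 0.0047 -0.0049 0; 0 0.0096 -0.0096 0; 0 0.0147 -0.0141 0; 0 0.02 -0.0185 0; 0 0.0254 -0.0227 0")

```text
t: 13.1
eef_pos: [0.5879, -0.0181, 0.2637]
tool_rot: [-0.001, 0.733, 0.68, -0.003]
contact_force: [-9.4, -1.6, 8.7]
gripper_width: 0.122
grasp_force: 34.8
```

Emit:
send_rows(deltas="0 0.0055 -0.004 0; 0 0.0111 -0.0078 0; 0 0.0169 -0.0114 0; 0 0.0228 -0.0148 0; 0 0.0289 -0.0179 0")

```text
t: 13.6
eef_pos: [0.6194, -0.0206, 0.2824]
tool_rot: [0.001, 0.733, 0.68, -0.0]
contact_force: [-8.6, -1.6, 11.8]
gripper_width: 0.125
grasp_force: 36.0
```

```bash
python3 - <<'E'
from h import *
o=bot.get_obs();print(o["eef_pos"],o["contact_force"],o["torque"],o["gripper_width"],yaw())
th=np.radians(-4.5);u=np.array([np.cos(th),np.sin(th)]);h=np.array([.706,-.0265])
for n in ["side","scene"]:
    p=bot.read_camera(n);cv2.imwrite(f"pics/{n}5.png",p["img"][:,:,::-1])
    print([(np.round(d["xyz"],3).tolist(),round(d["confidence"],2)) for d in bot.landmark_of(p,"guard_handle")[:2]])
    print([(np.round(d["xyz"],3).tolist(),round(d["confidence"],2)) for d in bot.landmark_of(p,"guard_hinge")[:2]])
    P=cloud(p,np.ones((420,560),bool));f=-(P[:,:2]-h)@u;l=(P[:,:2]-h)@[-u[1],u[0]];z=P[:,2]-.115
    a=np.degrees(np.arctan2(z,f));R=np.hypot(f,z)
    for l0,l1 in [(-.114,-.095),(.095,.114)]:
        k=(l>l0)&(l<l1)&(R>.08)&(R<.215)&(a>25)&(a<80)
        if k.sum()>10: print(n,"frame strip",k.sum(),"line slope",np.degrees(np.arctan(np.polyfit(f[k],z[k],1)[0])).round(1),"median a",np.median(a[k]).round(1))
E
```

```text
[ 0.61941499 -0.02055871  0.2823747 ] [-8.63972595 -1.61521169 11.80391199] [-0.50421097  2.34516352 -0.04140804] 0.12501992945918228 85.71629101560941
[([0.62, -0.018, 0.29], 0.82)]
[([0.706, -0.028, 0.113], 0.7)]
side frame strip 42 line slope 50.3 median a 53.1
side frame strip 88 line slope 50.0 median a 52.7
[([0.621, -0.02, 0.292], 0.62)]
[([0.706, -0.026, 0.117], 0.74)]
scene frame strip 373 line slope 50.4 median a 53.3
scene frame strip 408 line slope 50.4 median a 53.2
```

View pics/side5.png

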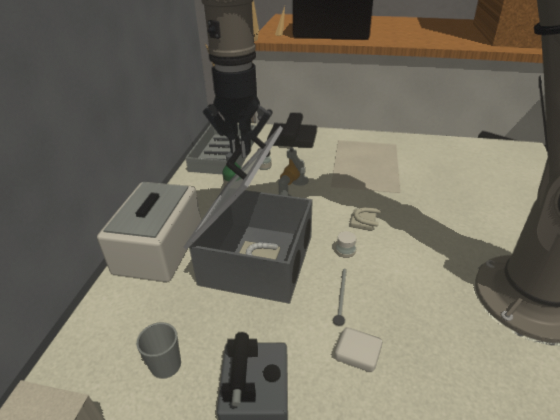

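The side view shows the guard raised with its handle held in the jaws at (240,150), the box open, and the other things in place. Both cameras measure about 50.3°. I let it settle, then hand in.

Emit:
send_rows(deltas="0 0 0 0; 0 0 0 0; 0 0 0 0; 0 0 0 0; 0 0 0 0")

```text
t: 14.4
eef_pos: [0.6194, -0.0205, 0.2824]
tool_rot: [0.001, 0.733, 0.68, -0.0]
contact_force: [-8.9, -2.5, 12.5]
gripper_width: 0.126
grasp_force: 36.1
```

```bash
python3 - <<'E'
from h import *
o=bot.get_obs();print(o["eef_pos"],o["contact_force"],abs(o["joint_vel"]).max())
b=np.arctan2(o["eef_pos"][2]+.011-.115,.706-o["eef_pos"][0]);print(np.degrees(b)-13.3)
print(bot.hand_in())
E
```

```text
[ 0.61943762 -0.02054722  0.28236844] [-8.88285086 -2.504354   12.54844495] 0.0013047059167781401
50.81265377912611
the job is handed in; nothing more can be done
None
```

I turned the valve lever to half open (measured at 45°) with the guard still shut, then lifted the guard. The gripper is holding it steady at about 50° (measured 50.0–50.4°), and I handed the job in at about 14.5 s.

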